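# Load a cartridge into the service bench's test fixture and clamp it home

### The job

Stand the rectangular cartridge upright in the pocket of the test fixture and let go of it, then swing the fixture's hinged clamp over and press its handle down until the cartridge is driven fully home against the stop and stays firmly clamped once you let go. Feel for the stop and do not force the cartridge into the pocket or crush it under the clamp, and leave the other things on the bench alone.

Things in the scene. Friction and masses are not known exactly. Their poses are not given: they have to be found in the camera images.
- cartridge: Loose cream plastic block with a grey band and grip ribs, 36 mm (its x) by 28 (y) by 62 tall (z), about 0.15 kg, standing upright on the bench. Origin: centre of its underside. It goes into the pocket either way round (half a turn about z), its x along the fixture's x. Grip it across its 28 mm width, fingertips at least 24 mm above its underside, to stay clear of the pocket block.
- nest: The test fixture, fixed to the bench. Origin: pocket centre, at bench level; x points from pocket to clamp hinge, z up. Aluminium base plate 190 x 100 x 12 mm; on it a grey block 72 (x) x 62 (y) mm, top 46 mm above the bench, with a rectangular pocket 38.4 (x) x 30.4 (y) mm with a 4 mm lead-in chamfer. Two steel hinge cheeks at x = 50 mm, y = -19 and 19 mm, rise to 88 mm.
- pocket (a point): Centre of the pocket's mouth, 46 mm above the bench, axes as the fixture's. A spring ejector in the pocket (3 N, plus 0.15 N per mm) holds the cartridge's underside about 28 mm above the bench; under it a rigid stop, where the cartridge is home. The stop is set differently each time: home is with the underside 11.5 to 20.5 mm above the bench, found only by feel.
- clamp_hinge (a point): Point on the clamp's hinge axis, in its middle: 50 mm from the pocket's centre along the fixture's +x, 76 mm above the bench. The hinge axis is the fixture's y. The axes turn with the clamp.
- clamp_handle (a point): Middle of the clamp's handle, a round aluminium crossbar, 14 mm diameter, 80 mm long along the fixture's y, at the end of a steel arm 14 mm wide, 10 thick. In the clamp's axes it lies 135 mm to -x and 21 mm to +z from the hinge. Sinking the cartridge takes 4 to 8 N here; once it is home, 1.4 N more per mm of handle travel. Stop at 9 to 12 N: the hinge then holds the clamping force.
- clamp (a joint): Clamp angle, rad: 0 with the arm level over the pocket, handle on the fixture's -x side; grows as the handle rises and swings back, to 2.1 (leaning back, pocket free from above). A stiff friction hinge: it stays where it is left and takes about 5 N at the handle to swing (0.7 N m). The pad meets a cartridge on the ejector at about 0.4 rad; home and clamped is between 0.02 and 0.3.
- pad: Grey rubber ball, 16 mm diameter, on a stiff sprung spindle (10 N per mm, 6 mm travel) under the clamp's arm. Origin: the ball's centre, 50 mm from the hinge to the clamp's -x and 1.5 mm to its +z. It presses on the middle of the cartridge's top. More than 30 N here crushes the cartridge (about 16 N at the handle).
- applicator_head: Bystander: loose stepped round aluminium part, 42 mm diameter, 62 mm tall. Origin: centre of its underside.
- glue: Bystander: small white bottle, 44 mm diameter, 110 mm tall. Origin: centre of its underside.
- driver: Bystander: screwdriver lying on the bench, 180 mm long along its x. Origin: its middle, at bench level.

How it is judged:
On the way:
1. the cartridge stands upright in the pocket on the ejector, let go, not yet under the clamp (horizontal distance between cartridge and pocket below 0.006 m and z of cartridge in the frame of nest below 0.034 m and angle between cartridge's own z axis and vertical below 0.2 rad and contact force between pad and cartridge below 0.5 N and contact force between the fingers and cartridge below 0.1 N), for 0.2 s.
At the end, for the whole second after the job is handed in: The cartridge is upright (within 0.12 rad) in the pocket (within 4 mm of its centre), home on the stop (underside less than 22.5 mm above the bench), at rest, and the released clamp holds it with more than 7 N, more than the ejector alone can give (contact force between pad and cartridge above 7 N and z of cartridge in the frame of nest below 0.0225 m and horizontal distance between cartridge and pocket below 0.004 m and angle between cartridge's own z axis and vertical below 0.12 rad and linear speed of cartridge below 0.02 m/s and value of joint clamp below 0.45 rad); the robot touches nothing.
It fails at once if the clamp's pad presses the cartridge with more than 30 N (contact force between pad and cartridge above 30 N).
It fails at once if before the clamp touches it, the cartridge is forced against the fixture with more than 25 N (contact force between cartridge and nest above 25 N and contact force between pad and cartridge below 0.5 N).
It fails at once if a bystander is moved by more than 30 mm (distance of any of applicator_head, glue, driver from where it was at the start of the episode above 0.03 m).
It also fails if it takes over 72 s, if anything falls off the work surface, if the arm or the gripper's body presses on something with over 40 N, if the wrist force passes 120 N, or if a joint passes its speed limit or range.

### The arm

A 6-joint arm with a two-finger parallel gripper is mounted at the origin on the work surface. World frame = base frame: x ahead of the robot, y to its left, z up, the work surface at z = 0. Lengths are in m, angles in rad, forces in N, time in s.
With the tool pointing down it reaches from about 0.275 to 0.85 m from the base axis. Payload 19 kg.
Tool frame: the origin (TCP) lies midway between the tips of the shut fingers; the grasp point (between the pads) lies robot.grasp_offset behind it (robot.grasp_offset is the distance from the TCP to the grasp point, in m); z points along the fingers, y is the line along which they close (so a half turn about z gives the same grasp; the last joint's range is limited). The gripper opens to 85 mm and grips with 20 to 120 N. Pads are 22 mm wide; open, the fingers measure 114 mm over their backs; the gripper's body (76 mm by 85 mm) begins 54 mm behind the grasp point. The pads swing forward as they close: fully open they stand 13 mm farther back than shut.
Start: joints at [-1.416, 0.15, 1.437, -0, 1.554, -0.134], TCP at [0.164, -0.551, 0.231] pointing down, gripper open.
Joint ranges: [-2.8, 2.8], [-0.68, 2.1], [0.12, 2.68], [-1.39, 4.53], [0.16, 2.79], [-2.81, 2.81]. Speed limits (rad/s): [1.89, 1.89, 2.22, 3.01, 3.01, 3.01].

### API

Orientations are given as a unit quaternion [w, x, y, z].
In Python, from workcell import robot gives the robot as it stands. The module is installed in compiled form; this text tells all that it offers. Calls block until the motion is done:
- robot.movep(position, orientation): joint-space move of the TCP to a pose.
- robot.line_to(position, rot=None, velocity=0.15, force_limit=None): straight line of the TCP; rot=None keeps the orientation; velocity is the mean speed in m/s. With force_limit (N) it stops when the force on the tool has changed by that much, and returns True; else False.
- robot.move_joints(angles): joint-space move.
- robot.move_gripper(opening): opening from 0.0 (shut) to 1.0 (fully open); the grip force is fixed at half the most; returns when the fingers have stopped.
- robot.pause(seconds).
- robot.ik(position, orientation): joint angles nearest the present ones, or None.
- robot.get_state(): the state.
- robot.grab_frame(name): name is "side" or "top" or "wrist"; returns a dict with "img" (384x512x3 uint8, red, green, blue), "depth" (384x512 float32, m along the optical axis (not along the pixel's ray), 0 where there is no reading), "fx", "fy", "cx", "cy" (pixels), "k1" (the pictures are not rectified: a ray, as slopes to the right and down, at radius r is drawn at 1 + k1 r^2 times it, then the intrinsics apply), "camera_from_world" (4x4, takes a point from world to camera coordinates); the wrist camera has in their place "tool_from_camera" (4x4, takes a point from camera to tool coordinates, whose origin is the TCP and whose axes are the flange's). Camera axes: x right, y down, z forward; pixel columns grow to the right and rows downward; lengths in m; the calibration is good to about 2 mm. A picture is of the moment at which its call begins: read the wrist's pose just before it.
A pose or a line that the arm cannot do raises robot.MotionError and nothing moves.
- robot.close_job(): hands the job in; it is judged then, once.
Trained networks look in the newest picture that a camera, given by its name, has taken for a name from the list of things; names that differ only in an ending like _2 or _b are one class to them, and where a whole thing is asked for, a point or a joint stands for the part that bears it (a point fixed in the world has none). Each returns a list of dicts, best first, with "score" (0 to 1); they miss things now and then, are a little off and sometimes report something else, mostly with a low value. They report only what shows in the picture. A call takes as long as a camera call.
- robot.trace(camera, name): "pixels" (384x512 bool, what is visible of it).
- robot.mark_of(camera, name): "location" ([x, y, z] in m, in the coordinates of the camera as it stood for that picture, good to about 4 mm: a listed point, or the origin of a listed thing).
The state is a dict: "time_s": time; "joint_pos": joint angles; "qd": joint speeds; "tau": joint torques, N m; "position": TCP position; "orientation": TCP orientation; "force": force on the tool from outside, world axes, zero at the start; "wrist_torque": the same for the moment, N m; "gripper_width": opening from 0.0 (shut) to 1.0 (fully open); "grip_force": force on a finger pad.
Only numpy, scipy, OpenCV 4.12 (cv2) and the standard library are available. Lean on these libraries where they do the work, as an engineer would, in place of code of your own. Each camera call takes 0.05 s, during which the arm holds its last target. There are 200 camera calls.

## Working session

There is one attempt and no reset: what is moved stays moved. The work goes in short steps, each a Python script; the robot and the scene stay as the last script left them, time stands still between calls to the robot, and variables do not carry over. Pictures are saved under pics/ and viewed, at most 10 in all, crops included, and the job is handed in when it is done.

```bash
mkdir -p pics
cat > h.py <<'E'
import numpy as np, cv2
from workcell import robot
from scipy.spatial.transform import Rotation as R
def q2R(q): return R.from_quat([q[1],q[2],q[3],q[0]]).as_matrix()
def R2q(M):
    q=R.from_matrix(M).as_quat(); return [q[3],q[0],q[1],q[2]]
def frame(c):
    s=robot.get_state(); f=robot.grab_frame(c)
    if 'camera_from_world' in f: W=np.linalg.inv(np.array(f['camera_from_world']))
    else:
        T=np.eye(4);T[:3,:3]=q2R(s['orientation']);T[:3,3]=s['position']; W=T@np.array(f['tool_from_camera'])
    f['W']=W; return f
def w(f,p): return (f['W']@np.r_[p,1])[:3]
def cloud(f,mask=None):
    d=f['depth']; m=d>0
    if mask is not None: m&=mask
    v,u=np.nonzero(m)
    K=np.array([[f['fx'],0,f['cx']],[0,f['fy'],f['cy']],[0,0,1.]])
    n=cv2.undistortPoints(np.c_[u,v].astype(np.float64).reshape(-1,1,2),K,np.array([f['k1'],0,0,0.])).reshape(-1,2)
    z=d[v,u]; P=np.c_[n*z[:,None],z]
    return P@f['W'][:3,:3].T+f['W'][:3,3]
def down(yaw): # tool z down, tool y axis at world angle yaw
    y=np.array([np.cos(yaw),np.sin(yaw),0]); z=np.array([0,0,-1.]); x=np.cross(y,z)
    return R2q(np.c_[x,y,z])
E
python3 - <<'E'
from h import *
ims=[]
for c in ['top','side']:
    f=frame(c); ims.append(f['img'])
    for n in ['cartridge','nest','pocket','clamp_hinge','clamp_handle','pad','applicator_head','glue','driver']:
        r=robot.mark_of(c,n)
        print(c,n,[(round(x['score'],2),w(f,x['location']).round(3).tolist()) for x in r[:2]])
    r=robot.trace(c,'cartridge')
    if r:
        P=cloud(f,r[0]['pixels']); t=P[P[:,2]>0.055]
        if len(t): print('cart top',len(t),t.mean(0),cv2.minAreaRect(t[:,:2].astype(np.float32)*1000))
s=robot.get_state();print(robot.grasp_offset,s['orientation'],s['time_s'])
for c,i in zip('ts',ims): cv2.imwrite(f'pics/{c}0.png',i[:,:,::-1])
E
```

```text
top cartridge [(0.52, [0.463, -0.281, -0.002]), (0.25, [0.619, 0.095, 0.121])]
top nest [(0.58, [0.552, 0.115, -0.001])]
top pocket [(0.96, [0.55, 0.108, 0.046])]
top clamp_hinge [(0.65, [0.606, 0.098, 0.077])]
top clamp_handle [(0.93, [0.666, 0.085, 0.191])]
top pad [(0.36, [0.617, 0.096, 0.123])]
top applicator_head [(0.65, [0.58, -0.189, -0.001])]
top glue [(0.8, [0.709, -0.317, 0.002]), (0.44, [0.55, 0.115, -0.001])]
top driver [(0.77, [0.783, -0.106, -0.001])]
cart top 149 [ 0.4653762  -0.27731125  0.06187467] ((465.13409423828125, -277.56439208984375), (26.91474151611328, 34.17630386352539), 57.880794525146484)
side cartridge [(0.65, [0.464, -0.277, -0.004])]
side nest [(0.79, [0.548, 0.118, -0.001])]
side pocket [(0.83, [0.552, 0.117, 0.042]), (0.43, [0.599, 0.106, 0.076])]
side clamp_hinge [(0.63, [0.599, 0.104, 0.075])]
side clamp_handle [(0.66, [0.671, 0.089, 0.195])]
side pad []
side applicator_head [(0.81, [0.584, -0.18, -0.003])]
side glue [(0.91, [0.712, -0.317, -0.004])]
side driver [(0.65, [0.783, -0.107, -0.001])]
0.0187 [-4.78184163e-05  9.89593470e-01  1.43891491e-01  6.99452306e-07] 1.1
```

View pics/t0.png

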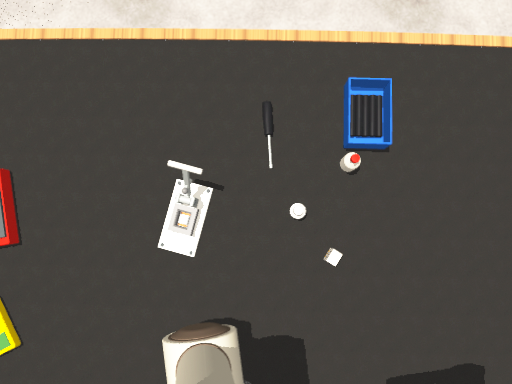

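Run:
```python
from h import *
def show(name,f):
    cv2.imwrite(f'pics/{name}.png',f['img'][:,:,::-1])
f=robot.grab_frame('wrist'); print(np.array(f['tool_from_camera']).round(3))
T=np.array(f['tool_from_camera'])
# nest view
def go(target,yaw,h):
    q=down(yaw); Rm=q2R(q)
    c=Rm@T[:3,3]; a=Rm@T[:3,2]
    # aim optical axis at target
    t=(target[2]-(h+c[2]))/a[2]
    p=np.array([target[0]-c[0]-a[0]*t,target[1]-c[1]-a[1]*t,h]); print(p)
    robot.movep(p,q)
def rect(f,lo,hi,c,rad,mask=None):
    P=cloud(f,mask); m=(P[:,2]>lo)&(P[:,2]<hi)&(np.hypot(P[:,0]-c[0],P[:,1]-c[1])<rad)
    P=P[m]; r=cv2.minAreaRect(P[:,:2].astype(np.float32)*1000); print(len(P),P.mean(0).round(4),r); return P
go([0.465,-0.278,0.06],-0.2+np.pi/2,0.26)
robot.pause(0.2)
f=frame('wrist');show('w1',f)
for n in ['cartridge','applicator_head']:
    print(n,[(round(x['score'],2),w(f,x['location']).round(4).tolist()) for x in robot.mark_of('wrist',n)[:2]])
r=robot.trace('wrist','cartridge'); rect(f,.055,.07,[.465,-.278],.04,r[0]['pixels'] if r else None); rect(f,.055,.07,[.465,-.278],.035)
np.savez('w1.npz',**f)
try:
    go([0.55,0.112,0.046],-0.2+np.pi/2,0.33)
    robot.pause(0.2)
    f=frame('wrist');show('w2',f);np.savez('w2.npz',**f)
    for n in ['nest','pocket','clamp_hinge','clamp_handle','pad']:
        print(n,[(round(x['score'],2),w(f,x['location']).round(4).tolist()) for x in robot.mark_of('wrist',n)[:2]])
    rect(f,.04,.05,[.55,.112],.05)
    print(robot.get_state()['time_s'])
except robot.MotionError as e: print(e)
```

```text
[[-0.    -0.963 -0.271  0.069]
 [ 1.    -0.    -0.    -0.   ]
 [ 0.    -0.271  0.963 -0.142]
 [ 0.     0.     0.     1.   ]]
[ 0.43842309 -0.27240373  0.26      ]
cartridge [(0.79, [0.4622, -0.2762, -0.0039])]
applicator_head [(0.76, [0.5837, -0.185, 0.0007])]
760 [ 0.4644 -0.2757  0.0613] ((465.2336120605469, -276.0343322753906), (28.8690242767334, 34.397640228271484), 58.67380905151367)
773 [ 0.4646 -0.2759  0.0613] ((465.5992736816406, -276.3627014160156), (28.7002010345459, 35.60942840576172), 57.919639587402344)
[0.50024909 0.12232383 0.33      ]
nest [(0.85, [0.5514, 0.1133, 0.0007])]
pocket [(0.68, [0.5524, 0.114, 0.0476]), (0.33, [0.5529, 0.1158, -0.0016])]
clamp_hinge [(0.63, [0.5972, 0.1075, 0.0757])]
clamp_handle [(0.69, [0.6651, 0.0878, 0.1908]), (0.5, [0.585, -0.1843, 0.0001])]
pad [(0.7, [0.6199, 0.0941, 0.1244])]
1678 [0.5519 0.1145 0.0452] ((554.505859375, 113.832275390625), (62.055946350097656, 75.36112976074219), 75.97711181640625)
5.3167
```

```bash
python3 - <<'E'
from h import *
for n in ['w2']:
    f=dict(np.load(n+'.npz')); P=cloud(f)
    d=np.hypot(P[:,0]-.552,P[:,1]-.114)
    m=(P[:,2]>.007)&(P[:,2]<.016)&(d<.13); r=cv2.minAreaRect(P[m][:,:2].astype(np.float32)*1000);print('plate',m.sum(),r)
    for yaw in [-.235,-.245,-.255]:
        c,s=np.cos(yaw),np.sin(yaw); o=np.array([.552,.114])
        L=np.c_[(P[:,:2]-o)@[c,s],(P[:,:2]-o)@[-s,c]]*1000
        top=(P[:,2]>.044)&(P[:,2]<.049)&(d<.05)
        A=L[top]
        # block edges by bands, pocket edges by bands
        def ed(ax,lo,hi):
            o=[];b=1-ax
            for a in np.arange(lo,hi,4):
                q=A[(A[:,b]>=a)&(A[:,b]<a+4)][:,ax]
                o.append((a,q.min().round(1),q[q<0].max().round(1) if (q<0).any() else 0,q[q>0].min().round(1) if (q>0).any() else 0,q.max().round(1)))
            return o
        print(yaw); print('x edges by y',ed(0,-28,28)); print('y edges by x',ed(1,-32,24))
E
python3 -c "
import cv2
a=cv2.imread('pics/w2.png');cv2.imwrite('pics/w2v.png',cv2.resize(a,(800,600)))"
```

```text
plate 5030 ((557.1782836914062, 113.22892761230469), (100.24422454833984, 189.11692810058594), 76.28278350830078)
-0.235
x edges by y [(np.int64(-28), np.float64(-35.1), np.float64(-0.0), np.float64(0.4), np.float64(34.2)), (np.int64(-24), np.float64(-34.0), np.float64(-0.1), np.float64(0.3), np.float64(38.5)), (np.int64(-20), np.float64(-35.3), np.float64(-1.1), np.float64(0.2), np.float64(38.3)), (np.int64(-16), np.float64(-34.6), np.float64(-9.8), np.float64(20.9), np.float64(35.7)), (np.int64(-12), np.float64(-34.4), np.float64(-21.7), np.float64(20.5), np.float64(35.4)), (np.int64(-8), np.float64(-34.8), np.float64(-20.2), np.float64(22.0), np.float64(35.8)), (np.int64(-4), np.float64(-34.8), np.float64(-18.9), np.float64(20.2), np.float64(35.3)), (np.int64(0), np.float64(-35.1), np.float64(-20.4), np.float64(20.3), np.float64(35.3)), (np.int64(4), np.float64(-35.0), np.float64(-20.6), np.float64(20.3), np.float64(35.0)), (np.int64(8), np.float64(-35.0), np.float64(-20.7), np.float64(21.5), np.float64(34.9)), (np.int64(12), np.float64(-34.9), np.float64(-20.9), np.float64(21.5),
[... 5929 characters left out ...]
 np.float64(-30.0), np.float64(-17.4), np.float64(18.9), np.float64(30.2)), (np.int64(-4), np.float64(-29.9), np.float64(-17.2), np.float64(19.2), np.float64(30.5)), (np.int64(0), np.float64(-29.6), np.float64(-17.1), np.float64(18.2), np.float64(30.9)), (np.int64(4), np.float64(-29.6), np.float64(-16.8), np.float64(18.3), np.float64(31.1)), (np.int64(8), np.float64(-29.4), np.float64(-18.1), np.float64(17.3), np.float64(31.4)), (np.int64(12), np.float64(-29.2), np.float64(-16.6), np.float64(18.8), np.float64(31.6)), (np.int64(16), np.float64(-29.0), np.float64(-17.7), np.float64(17.7), np.float64(30.5)), (np.int64(20), np.float64(-29.0), np.float64(-0.4), np.float64(0.9), np.float64(30.8))]
```

View pics/w2.png

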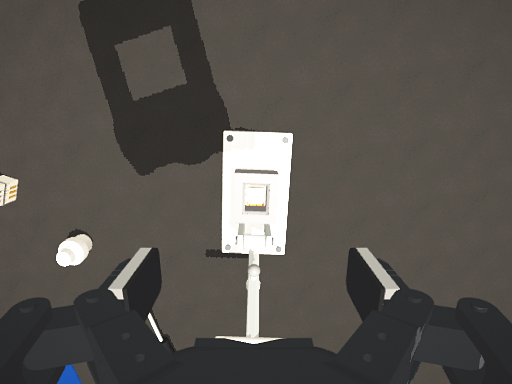

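Run:
```python
from h import *
q=down(np.radians(58.2)); c=[.4652,-.2762]
robot.movep([*c,.14],q)
robot.line_to([*c,.034],velocity=.12,force_limit=15)
robot.move_gripper(0.0); s=robot.get_state(); print(s['gripper_width'],s['grip_force'],s['position'])
robot.line_to([*c,.15],velocity=.12)
s=robot.get_state(); print(s['gripper_width'],s['grip_force'],s['force'])
yaw=-.241; q=down(yaw+np.pi/2); p=[.5522,.1146]
robot.movep([*p,.15],q)
robot.pause(.3); s=robot.get_state(); print(s['position'],s['force'],s['gripper_width'],s['time_s'])
f=frame('wrist'); cv2.imwrite('pics/w3.png',f['img'][:,:,::-1]); np.savez('w3.npz',**f)
r=robot.trace('wrist','cartridge')
if r:
    P=cloud(f,r[0]['pixels']); cc,sn=np.cos(yaw),np.sin(yaw)
    L=np.c_[(P[:,:2]-p)@[cc,sn],(P[:,:2]-p)@[-sn,cc],P[:,2]-.15]*1000
    print(len(L),np.percentile(L,[2,10,50,90,98],axis=0).round(1))
```

```text
0.32152312506199543 59.618842005729675 [ 0.46539912 -0.27635505  0.03440558]
0.3167275725111704 58.80390822887421 [ 0.16167719  0.51377041 -1.76446629]
[0.55228834 0.11400786 0.14999911] [ 0.85988811  0.92499408 -1.95604053] 0.3173121108430624 11.4417
7456 [[-17.6 -13.2 -28.2]
 [-17.3 -11.   -7.4]
 [ -8.9  -0.2  26.9]
 [ 12.4  10.8  27.9]
 [ 17.1  13.   28.3]]
```

View pics/w3.png

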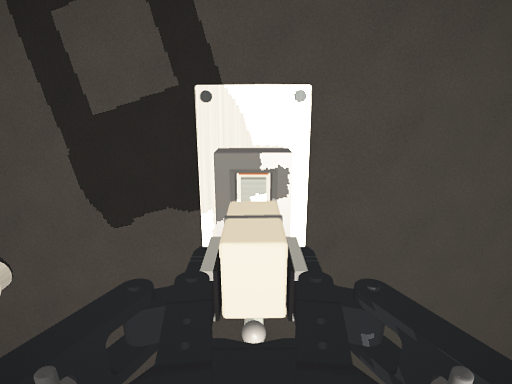

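Run:
```python
from h import *
p=[.5522,.1146]
robot.line_to([*p,.088],velocity=.1,force_limit=8)
r=robot.line_to([*p,.0635],velocity=.02,force_limit=6)
s=robot.get_state(); print(r,s['position'],s['force'],s['time_s'])
```

```text
False [0.55227232 0.11461464 0.06363363] [-0.42063376 -0.0599778  -1.30818031] 13.6833
```

Run:
```python
from h import *
yaw=-.241;p=np.array([.5522,.1146])
robot.move_gripper(0.8)
robot.pause(.3)
robot.line_to([*p,.2],velocity=.15)
d=np.array([np.cos(yaw),np.sin(yaw)])
b=p-.05*d
robot.line_to([*b,.33],velocity=.25); robot.pause(.2)
f=frame('wrist'); cv2.imwrite('pics/w4.png',f['img'][:,:,::-1]); np.savez('w4.npz',**f)
for n in ['cartridge','clamp_hinge','clamp_handle','pad']:
    print(n,[(round(x['score'],2),w(f,x['location']).round(4).tolist()) for x in robot.mark_of('wrist',n)[:2]])
def loc(P): 
    return np.c_[(P[:,:2]-p)@d,(P[:,:2]-p)@[-d[1],d[0]],P[:,2]]*1000
P=cloud(f);L=loc(P); t=L[(abs(L[:,0])<25)&(abs(L[:,1])<25)&(L[:,2]>75)]
print('top',len(t),np.percentile(t,[2,50,98],axis=0).round(1))
r=robot.trace('wrist','clamp_handle')
if r: L=loc(cloud(f,r[0]['pixels'])); t=L[(L[:,2]>150)]; print('handle',r[0]['score'],len(L),np.percentile(L,[1,50,99],axis=0).round(1))
print(robot.get_state()['time_s'],robot.get_state()['joint_pos'])
```

```text
cartridge [(0.9, [0.5497, 0.1153, 0.0237])]
clamp_hinge [(0.89, [0.599, 0.1081, 0.0742])]
clamp_handle [(0.68, [0.6667, 0.0862, 0.1934])]
pad [(0.47, [0.6208, 0.0958, 0.1262])]
top 652 [[-18.3 -13.   78.5]
 [ -2.6   0.8  89.4]
 [ 16.1  13.6  91. ]]
handle 0.57 1589 [[ 40.9 -17.2  -0.6]
 [ 93.1  -0.4 132.5]
 [242.2  17.7 197. ]]
16.725 [ 9.76692921e-02  1.96584961e-02  1.38278150e+00 -1.77925889e-05
  1.73946215e+00 -1.23209075e+00]
```

View pics/w4.png

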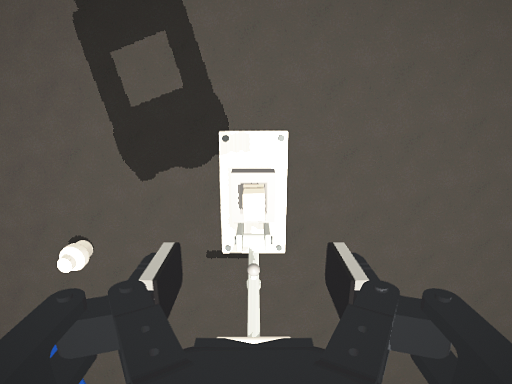

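```bash
cat >> h.py <<'E'
yaw=-.241;p=np.array([.5522,.1146]);d=np.array([np.cos(yaw),np.sin(yaw)]);n=np.array([-d[1],d[0]])
def wp(x,y,z): return [*(p+x*d+y*n),z]
def bar(phi): return .05-.1366*np.cos(phi), .076+.1366*np.sin(phi)
E
python3 - <<'E'
from h import *
robot.move_gripper(0.0)
x,z=bar(2.10)
robot.line_to(wp(x+.038,.024,.30),velocity=.25)
robot.line_to(wp(x+.038,.024,z-.014),velocity=.15,force_limit=12)
f0=np.array(robot.get_state()['force'])
for phi in np.arange(2.15,.74,-.07):
    x,z=bar(phi)
    hit=robot.line_to(wp(x+.017,.024,z-.014),velocity=.07,force_limit=25)
    s=robot.get_state();F=np.array(s['force'])-f0
    print(round(phi,2),hit,(F[:2]@d).round(1),(F[:2]@n).round(1),F[2].round(1))
    if hit: break
print(s['time_s'])
f=frame('side'); cv2.imwrite('pics/s5.png',f['img'][:,:,::-1])
for nm in ['clamp_handle','pad','cartridge']:
    print(nm,[(round(q['score'],2),w(f,q['location']).round(4).tolist()) for q in robot.mark_of('side',nm)[:1]])
E
```

```text
2.15 False -1.5 0.1 -1.5
2.08 False -1.1 -0.2 0.2
2.01 False -1.2 -0.8 -0.6
1.94 False -0.3 -1.2 -0.8
1.87 False 0.3 -0.6 -1.5
1.8 False -1.3 -0.3 -1.4
1.73 False -0.2 0.3 0.1
1.66 False -1.0 1.0 -0.3
1.59 False -1.0 -0.5 -0.9
1.52 False -0.9 -1.0 -1.3
1.45 False -1.5 -0.3 -1.5
1.38 False -0.5 -0.0 -1.7
1.31 False -1.3 0.4 -0.9
1.24 False -0.7 -0.6 -1.6
1.17 False -0.1 -0.7 -1.5
1.1 False -0.8 0.5 -0.0
1.03 False 0.2 0.1 -0.0
0.96 False -1.5 -0.0 -0.8
0.89 False -1.1 -0.4 -0.9
0.82 False -0.5 0.0 -0.7
0.75 False -1.2 -0.3 -1.0
25.3583
clamp_handle []
pad [(0.4, [0.5599, 0.1136, 0.1064])]
cartridge [(0.56, [0.5483, 0.1126, 0.0218])]
```

```bash
python3 -c "
import cv2
a=cv2.imread('pics/s5.png');cv2.imwrite('pics/s5c.png',a)"
```

```text
(no output)
```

View pics/s5c.png

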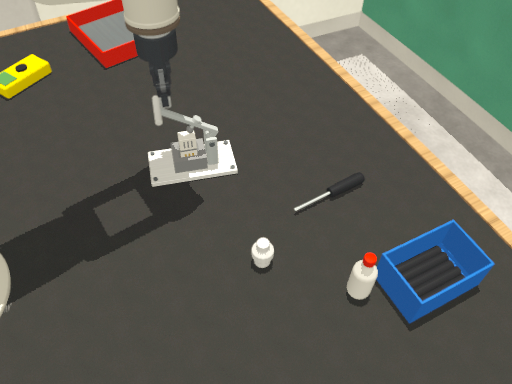

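Run:
```python
from h import *
s=robot.get_state()
x,z=bar(.75)
robot.line_to(wp(x+.03,.024,z+.0),velocity=.1)
robot.line_to(wp(x+.03,.024,z+.04),velocity=.15)
robot.line_to(wp(x,0,z+.03),velocity=.15)
hit=robot.line_to(wp(x,0,z-.01),velocity=.03,force_limit=4)
s=robot.get_state(); zt=s['position'][2]; print('touch',hit,zt,'expected',z+.007,s['time_s'])
if hit:
    phi=np.arcsin((zt-.007-.076)/.1366); print('phi',phi)
    x,z=bar(phi); robot.line_to(wp(x,0,zt+.002),velocity=.03); robot.pause(.3)
    print(robot.get_state()['force'])
    x1,z1=bar(.60); 
    hit=robot.line_to(wp(x1,0,z1+.007),velocity=.04,force_limit=15)
    s=robot.get_state(); print(hit,s['position'],z1+.007,s['force'],s['time_s'])
```

```text
touch True 0.17341020601369211 expected 0.17611185461918744 27.5833
phi 0.7232985536197768
[0.06404319 0.17303276 0.03015402]
True [0.49566113 0.12852019 0.16792624] 0.16013016186576184 [-0.09225764 -0.06091738  0.12061773] 28.4583
```

Run:
```python
from h import *
for v in [.015,.015,.03]:
    s=robot.get_state(); zt=s['position'][2]; ph=np.arcsin((zt-.083)/.1366)
    x1,z1=bar(ph-.035)
    hit=robot.line_to(wp(x1,0,z1+.007),velocity=v,force_limit=11)
    F=[]
    for i in range(3): t=robot.get_state();F.append(np.round(t['force'],1).tolist()); robot.pause(.03)
    print(v,hit,'from',round(zt,4),'to',t['position'][2].round(4),'goal',round(z1+.007,4),F,t['tau'][1].round(1),t['time_s'])
```

```text
0.015 True from 0.1679 to 0.1654 goal 0.1641 [[-2.2, 0.3, 3.5], [-2.0, -1.1, 3.8], [-1.9, 0.7, 3.7]] -58.3 28.8333
0.015 False from 0.1655 to 0.1618 goal 0.1616 [[-4.3, 1.2, 7.5], [-5.0, 1.1, 8.2], [-4.8, 1.0, 7.6]] -56.1 29.3833
0.03 False from 0.1618 to 0.1578 goal 0.1578 [[-2.3, 0.9, 3.1], [-1.9, 1.6, 2.4], [-3.1, 1.5, 3.5]] -57.8 29.7833
```

```bash
cat > press.py <<'E'
from h import *
def press(stop,zmin,step=.0015,lead=1.2,v=.012,maxn=60):
    s=robot.get_state(); r=np.array(s['position']); xt=(r[:2]-p)@d; zt=r[2]; hist=[]
    for i in range(maxn):
        ph=np.arcsin(np.clip((zt-.083)/.1366,0,1))
        zt-=step; xt-=lead*step*np.tan(ph)
        hit=robot.line_to(wp(xt,0,zt),velocity=v,force_limit=9)
        F=np.mean([robot.get_state()['force'] for _ in range(1)],axis=0); s=robot.get_state()
        Fx=F[:2]@d; Ft=F[2]*np.cos(ph)+Fx*np.sin(ph)
        hist.append((round(s['position'][2]*1e3,1),Fx.round(1),F[2].round(1),Ft.round(1),int(hit)))
        if max(Ft,F[2])>stop or zt<zmin: break
    print(*hist,sep='\n'); print(s['time_s'])
E
python3 - <<'E'
from press import *
press(9,.138)
E
```

```text
(np.float64(156.4), np.float64(-1.0), np.float64(4.6), np.float64(3.3), 0)
(np.float64(154.8), np.float64(0.6), np.float64(4.5), np.float64(4.1), 0)
(np.float64(153.3), np.float64(2.0), np.float64(2.9), np.float64(3.6), 0)
(np.float64(151.7), np.float64(2.2), np.float64(1.9), np.float64(2.8), 0)
(np.float64(150.2), np.float64(1.0), np.float64(2.6), np.float64(2.7), 0)
(np.float64(148.6), np.float64(1.2), np.float64(1.9), np.float64(2.3), 0)
(np.float64(147.2), np.float64(1.3), np.float64(2.8), np.float64(3.1), 0)
(np.float64(145.6), np.float64(2.2), np.float64(2.7), np.float64(3.4), 0)
(np.float64(144.2), np.float64(1.8), np.float64(2.0), np.float64(2.6), 0)
(np.float64(142.7), np.float64(1.9), np.float64(1.8), np.float64(2.5), 0)
(np.float64(141.2), np.float64(1.8), np.float64(2.9), np.float64(3.4), 0)
(np.float64(139.7), np.float64(1.5), np.float64(2.4), np.float64(2.8), 0)
(np.float64(138.2), np.float64(1.2), np.float64(1.3), np.float64(1.7), 0)
(np.float64(136.7), np.float64(1.9), np.float64(2.8), np.float64(3.4), 0)
34.0167
```

Run:
```python
from press import *
press(5.0,.106)
```

```text
(np.float64(135.0), np.float64(2.3), np.float64(2.0), np.float64(2.8), 0)
(np.float64(133.5), np.float64(0.4), np.float64(2.5), np.float64(2.4), 0)
(np.float64(132.0), np.float64(2.0), np.float64(2.9), np.float64(3.4), 0)
(np.float64(130.6), np.float64(2.1), np.float64(3.6), np.float64(4.1), 0)
(np.float64(129.2), np.float64(2.9), np.float64(4.4), np.float64(5.1), 0)
35.4833
```

Run:
```python
from press import *
press(7.5,.120,step=.001,lead=1.0,maxn=5)
s=robot.get_state();print(s['force'])
robot.pause(.4);s=robot.get_state();print(s['force'],s['position'][2])
f=frame('top');print([ (q['score'],w(f,q['location'])) for q in robot.mark_of('top','cartridge')[:2]])
f=frame('side')
for nm in ['cartridge','pad','clamp_handle']: print(nm,[ (round(q['score'],2),w(f,q['location']).round(4)) for q in robot.mark_of('side',nm)[:2]])
```

```text
(np.float64(128.3), np.float64(2.2), np.float64(6.1), np.float64(6.5), 0)
(np.float64(127.4), np.float64(1.0), np.float64(6.4), np.float64(6.4), 0)
(np.float64(126.5), np.float64(-0.1), np.float64(8.7), np.float64(8.2), 0)
36.2333
[-0.29104992 -0.8788735   8.72497037]
[ 0.09415942 -0.99834536  7.5373703 ] 0.1264959972675844
[(0.52, array([0.5483929 , 0.11044788, 0.0165568 ]))]
cartridge [(0.64, array([0.5501, 0.1148, 0.0167])), (0.17, array([0.5532, 0.1196, 0.042 ]))]
pad [(0.41, array([0.5523, 0.1149, 0.0873]))]
clamp_handle [(0.63, array([0.4756, 0.1357, 0.1195]))]
```

Run:
```python
from press import *
s=robot.get_state(); r=np.array(s['position']); x=(r[:2]-p)@d
f=frame('top');f0=f
robot.line_to(wp(x,0,.14),velocity=.03); robot.line_to(wp(x-.05,0,.26),velocity=.15); robot.pause(.5)
print(robot.get_state()['force'])
f=frame('wrist'); cv2.imwrite('pics/w6.png',f['img'][:,:,::-1])
P=cloud(f);L=np.c_[(P[:,:2]-p)@d,(P[:,:2]-p)@n,P[:,2]]*1000
b=L[(L[:,0]>-105)&(L[:,0]<-65)&(abs(L[:,1])<38)&(L[:,2]>90)]; print('bar top',len(b),np.percentile(b,[2,50,95,99],axis=0).round(1))
t=L[(abs(L[:,0])<17)&(abs(L[:,1])>8)&(abs(L[:,1])<13)&(L[:,2]>60)]; print('cart',len(t),np.percentile(t,[5,50,95],axis=0).round(1))
f=frame('side')
for nm in ['cartridge','pad','clamp_handle']: print(nm,[ (round(q['score'],2),w(f,q['location']).round(4)) for q in robot.mark_of('side',nm)[:2]])
print(robot.get_state()['time_s'])
```

```text
[ 0.74655613 -0.0346699  -0.36636223]
bar top 802 [[-86.4 -37.  116.6]
 [-83.1  -1.9 124.5]
 [-75.8  35.8 126.6]
 [-74.   37.7 127.1]]Traceback (most recent call last):
  File "<stdin>", line 9, in <module>
    return _quantile_unchecked(
        a, q, axis, out, overwrite_input, method, keepdims, weights)
    return _ureduce(a,
                    func=_quantile_ureduce_func,
    ...<5 lines>...
                    overwrite_input=overwrite_input,
                    method=method)
    r = func(a, **kwargs)
    result = _quantile(arr,
                       quantiles=q,
    ...<2 lines>...
                       out=out,
                       weights=wgt)
    slices_having_nans = np.isnan(arr[-1, ...])
                                  ~~~^^^^^^^^^
IndexError: index -1 is out of bounds for axis 0 with size 0
```

View pics/w6.png

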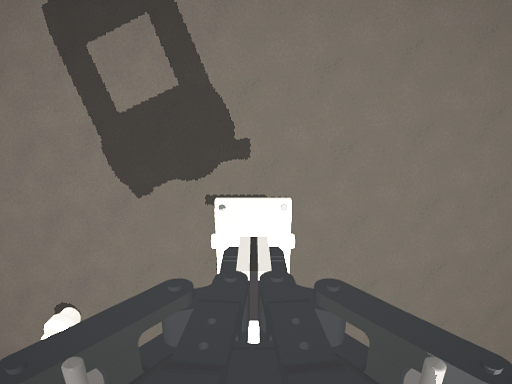

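Run:
```python
from press import *
x,z=bar(np.arcsin((.1267-.083)/.1366))
robot.line_to(wp(x,0,.136),velocity=.12); robot.pause(.3); f0=robot.get_state()['force'][2]
for lim,zz in [(3.5,.118),(10,.118)]:
    hit=robot.line_to(wp(x,0,zz),velocity=.01,force_limit=lim)
    s=robot.get_state(); print(hit,s['position'][2],s['force'][2]-f0)
    robot.line_to(wp(x,0,s['position'][2]+.002),velocity=.02); robot.pause(.2)
robot.line_to(wp(x,0,.14),velocity=.05); robot.line_to(wp(x-.05,0,.26),velocity=.15)
f=frame('side'); cv2.imwrite('pics/s7.png',f['img'][:,:,::-1])
for nm in ['cartridge','pad','clamp_handle']: print(nm,[ (round(q['score'],2),w(f,q['location']).round(4)) for q in robot.mark_of('side',nm)[:1]])
print(robot.get_state()['time_s'])
```

```text
True 0.12640701722567801 4.096943016621423
True 0.12595524446581663 6.40861371899271
cartridge [(0.77, array([0.5498, 0.113 , 0.0159]))]
pad [(0.61, array([0.5506, 0.1133, 0.0854]))]
clamp_handle [(0.92, array([0.4787, 0.1352, 0.1212]))]
44.7833
```

View pics/s7.png

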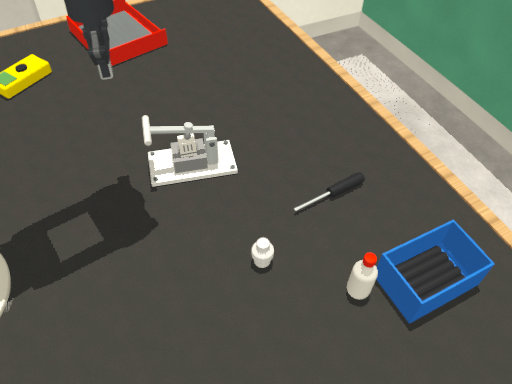

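```bash
python3 -c "
from workcell import robot
print(robot.close_job())"
```

```text
the job is handed in; nothing more can be done
None
```

The cartridge stands upright in the pocket, driven home against the stop (underside about 16 mm above the bench). The clamp stayed down after I let go and gave only about 0.4 mm when I pressed again to 10 N, which I take to mean roughly 12 N on the cartridge. The bystanders look unmoved, and I handed the job in at about 45 s; no verdict came back.

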